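# Snap the open catch on the loose calibration-weight case

## Task

Of the three black calibration-weight cases on the bench, one has its steel catch standing up off the lid, unlatched. Give that case's lid a tug: pinch its knob, pull it up a centimetre or two to see that the lid is loose, and let it back down shut; then press the catch down flat until it is fully home and let go. Do not shift or knock over the glass beaker and the amber bottle that stand between the cases.

Things in the scene. Friction and masses are not known exactly. Their poses are not given: they have to be found in the camera images.
- case_open: The case with its catch up; fixed to the bench. Black hard-plastic case 150 x 110 mm (its x, y) and 55 mm high with the lid shut (base 45, lid 10). Origin: centre of its underside. Its front, with the catch, faces -x (the robot), turned by its yaw (within 0.25 rad). The lid's hinge lies along y at x = +75, z = 45 mm. On the lid, at x = +15, y = 0, stands the knob; the catch's pivot lies along y at x = -27, z = 61 mm when the lid is shut.
- lid_knob (a point): Middle of the upright round steel knob on that lid, 20 mm across and 28 mm tall, 14 mm above the lid's top (69 mm above the bench when shut), 60 mm in front of the lid's hinge. The catch stands up in front of it, so pinch it with a finger on either side in the case's y direction. The lid weighs about 0.15 kg, moves freely and falls shut when let go.
- catch_end (a point): A point on top of the catch, at the middle of its width, 56 mm from its pivot and 4 mm short of its free end. The catch is a polished, slippery steel flap 60 mm long, 34 mm wide and 5 mm thick, hinged on the lid; it points to the case's -x and up, off the brass strike plate that it covers when latched. Flat, its top is 63.5 mm above the bench and its end is 12 mm beyond the case's front wall.
- lid (a joint): Angle of that lid in rad: 0 shut, growing as it lifts (stop at 1.2). Raising the knob 15 mm is about 0.25 rad.
- catch (a joint): Angle of the catch above the lid's plane in rad: 0 flat and latched, 0.9 to 1.1 standing open at the start. It stays at any angle it is left at; pushing straight down on its raised end (27 to 37 mm, level, in front of its pivot at the start) with 2 to 5 N turns it down, the flap sliding under the finger, until it meets its stop, flat.
- case_latched_1: A case of the same make, fixed to the bench, its catch flat and its lid latched, so that it does not give. Same size, knob (top 83 mm above the bench) and origin.
- case_latched_2: The other latched case, likewise.
- beaker: Small glass beaker, 50 mm across, 70 mm tall, loose, standing between two cases. Origin: centre of its underside.
- bottle: Small amber glass bottle, 46 mm across, 98 mm tall with its cap, loose, standing between two cases. Origin: centre of its underside.

How it is judged:
On the way, in this order (a step that is already met when the one before it is completed fails the run):
1. the loose lid is tugged up at its knob by at least 6 mm (lid angle over 0.1 rad), with its catch still up (value of joint lid above 0.1 rad and value of joint catch above 0.35 rad), for 0.1 s.
2. the lid is let back down shut (within 0.03 rad), with its catch still up (value of joint lid below 0.03 rad and value of joint catch above 0.35 rad), for 0.1 s.
At the end, for the whole second after the job is handed in: The lid of the case that was loose is shut (within 0.03 rad) and its catch lies flat (within 0.1 rad) (value of joint lid below 0.03 rad and value of joint catch below 0.1 rad); the robot touches nothing.
It fails at once if the beaker is knocked over (tilted over 0.5 rad) or shifted by more than 25 mm (distance of beaker from where it was at the start of the episode above 0.025 m or angle between beaker's own z axis and vertical above 0.5 rad).
It fails at once if the bottle is knocked over (tilted over 0.5 rad) or shifted by more than 25 mm (distance of bottle from where it was at the start of the episode above 0.025 m or angle between bottle's own z axis and vertical above 0.5 rad).
It also fails if it takes over 38 s, if anything falls off the work surface, if the arm or the gripper's body presses on something with over 40 N, if the wrist force passes 120 N, or if a joint passes its speed limit or range.

## Robot

A 7-joint arm with a two-finger parallel gripper is mounted at the origin on the work surface. World frame = base frame: x ahead of the robot, y to its left, z up, the work surface at z = 0. Lengths are in m, angles in rad, forces in N, time in s.
With the tool pointing down it reaches from about 0.4 to 0.925 m from the base axis. Payload 4.1 kg.
Tool frame: the origin (TCP) lies midway between the tips of the shut fingers; the grasp point (between the pads) lies tcp_to_grasp behind it (tcp_to_grasp is the distance from the TCP to the grasp point, in m); z points along the fingers, y is the direction in which the jaws open and shut (so a half turn about z gives the same grasp; the last joint's range is limited). The gripper opens to 85 mm and grips with 20 to 120 N. Pads are 22 mm wide; open, the fingers measure 114 mm over their backs; the gripper's body (76 mm by 85 mm) begins 54 mm behind the grasp point. The pads swing forward as they close: fully open they stand 13 mm farther back than shut.
Start: joints at [-1.39, 0.398, 0.045, 1.537, -0.019, 1.207, -0.051], TCP at [0.179, 0.625, 0.231] pointing down, gripper open.
Joint ranges: [-2.82, 2.82], [-0.49, 2.23], [-1.37, 1.46], [0, 2.46], [-1.36, 4.5], [0.23, 2], [-2.94, 2.94]. Speed limits (rad/s): [2.57, 2.57, 3.14, 3.14, 3.14, 3.14, 3.14].

## Interface

Orientations are given as a rotation vector (axis times angle).
In Python, from station import * gives the robot as it stands.
- The arm moves only by the tool move_arm, never from a script. Its argument "steps" is a list of rows, each an object with "twist": the turn, a rotation vector about the tool's x, y, z in degrees, a list of three; "dp": the shift along the tool's x, y, z in cm, a list of three; "gripper": the gripper's target within -1 to 1 (shut at 1, half-way at 0, fully open at -1). In form: [{"twist": [ax, ay, az], "dp": [x, y, z], "gripper": gripper}, ...]. A call has 1 to 20 rows; each row is the pose to reach, as a shift and turn from the pose commanded when the call began, along the tool's axes at that moment; what a row does not reach only later rows make up. A row lasts 1/10 s, in which the tool goes at most 50 mm and 8.59 degrees, less where a joint would pass 70% of its speed; a pose out of reach is approached as far as the arm can. A call with a gripper value outside its range is refused whole. The fingers move at their own pace and stop on an object; the grip force is fixed at half the most. Time passes only in rows, so rows that repeat a pose let the fingers close. It gives the time, the measured TCP pose, the force and the opening at its end, in the units of the state.
- read_state(): the state, without advancing time (a new reading comes with each control period).
- grab_frame(name): name is "side" or "top"; returns a dict with "frame" (480x640x3 uint8, red, green, blue), "K" (3x3 intrinsics, pixels), "position" and "orientation" of the camera in the world. Camera axes: x right, y up, looking along -z (the intrinsics and any distortion apply to the point x, -y, -z); pixel columns grow to the right and rows downward; lengths in m; the calibration is good to about 2 mm. A picture is of the moment at which its call begins. There is no depth.
- job_done(): hands the job in, once; it reports no verdict.
The state is a dict: "time_s": time; "joint_positions": joint angles; "qd": joint speeds; "tau": joint torques, N m; "eef_pos": TCP position; "tool_rot": TCP orientation; "ft_force": force on the tool from outside, world axes, zero at the start; "wrist_torque": the same for the moment, N m; "gripper_width": finger opening in m.
Only numpy, scipy, OpenCV 4.12 (cv2) and the standard library are available. Lean on these libraries where they do the work, as an engineer would, in place of code of your own. Each camera call takes 0.05 s, during which the arm holds its last target. There are 200 camera calls.

## Working session

There is one attempt and no reset: what is moved stays moved. The work goes in short steps, Python scripts to look and compute and a tool call to move; the robot and the scene stay as the last step left them, time stands still between calls to the robot, and variables do not carry over. Pictures are saved under pics/ and viewed, about 8 in all and at most 12, crops included, and the job is handed in when it is done.

Besides the shell and the picture viewer there is one more tool, called after ">>>" by a JSON object that holds its "api" and its "payload". move_arm: Moves the arm, as the interface text tells. Its arguments: {"type":"object","properties":{"steps":{"type":"array","items":{"type":"object","properties":{"twist":{"type":"array","items":{"type":"number"}},"dp":{"type":"array","items":{"type":"number"}},"gripper":{"type":"number"}}}}},"required":["steps"]}

```bash
mkdir -p pics; python3 - <<'E'
from station import *
import cv2,json
s=read_state(); print(s)
for n in("top","side"):
    f=grab_frame(n); cv2.imwrite(f"pics/{n}0.png",f["frame"][:,:,::-1]); print(n,f["K"],f["position"],f["orientation"],[k for k in f])
E
```

```text
{'time_s': 0.0, 'joint_positions': array([-1.38999056,  0.399197  ,  0.04501261,  1.53788867, -0.01869841,
        1.20690557, -0.05071801]), 'qd': array([-0.00075941,  0.00024709,  0.00054375,  0.00060641,  0.00109666,
        0.00024494, -0.00013369]), 'tau': array([-8.38162214e-05, -4.75144780e+01,  1.36460356e+00, -2.54206663e+01,
        1.15685255e-02,  9.44122905e-03,  6.97340479e-07]), 'eef_pos': array([0.17930044, 0.62411334, 0.23025596]), 'tool_rot': array([-4.37887434e-01, -3.11077638e+00,  3.09743937e-03]), 'ft_force': array([-0.76268367, -0.03537531, -0.98293478]), 'wrist_torque': array([ 0.05682369, -0.00406374, -0.03976234]), 'gripper_width': 0.08537673566617668}
top [[612.38858277   0.         318.99332233]
 [  0.         612.38858277 237.97637486]
 [  0.           0.           1.        ]] [ 0.30891847 -0.01166167  1.35368064] [ 0.16423851 -0.14999454 -1.58163383] ['frame', 'K', 'position', 'orientation']
side [[455.82357077   0.         315.502423  ]
 [  0.         455.82357077 240.20714085]
 [  0.           0.           1.        ]] [ 0.4806367  -0.58360077  0.8113805 ] [ 0.6699364  -0.03398729 -0.08775595] ['frame', 'K', 'position', 'orientation']
```

View pics/top0.png

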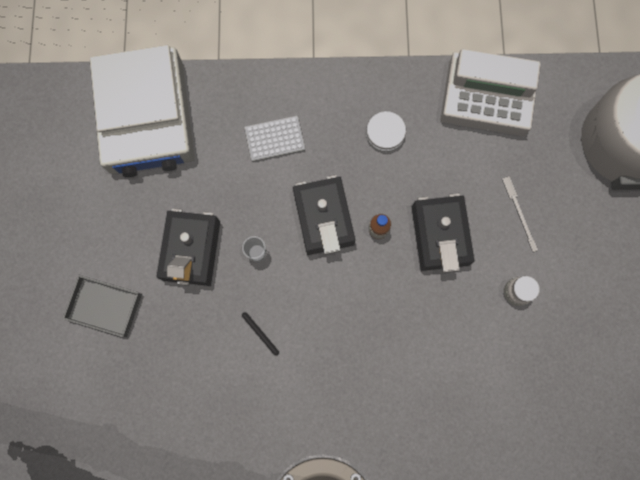

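View pics/side0.png

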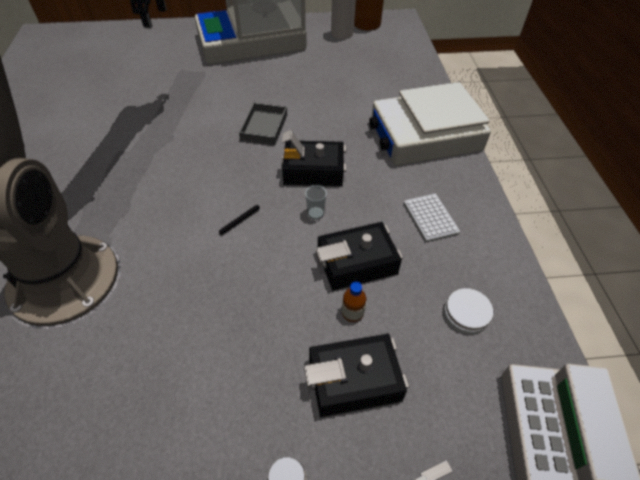

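The open case is the left one in the top view (catch near (180,267), knob near (185,238)). In the side view its knob is near (320,147). Next I'll measure these more closely.

```bash
cat > h.py <<'E'
import numpy as np,cv2
from scipy.spatial.transform import Rotation as R
from station import *
def ray(f,u,v):
    K=f["K"];d=np.array([(u-K[0,2])/K[0,0],-(v-K[1,2])/K[1,1],-1.])
    return np.array(f["position"]),R.from_rotvec(f["orientation"]).apply(d)
def onz(f,u,v,z):
    o,d=ray(f,u,v);return o+d*(z-o[2])/d[2]
def proj(f,P):
    p=R.from_rotvec(f["orientation"]).inv().apply(np.array(P)-f["position"]);K=f["K"]
    return np.array([K[0,2]+K[0,0]*p[0]/-p[2],K[1,2]-K[1,1]*p[1]/-p[2]])
def tri(f,a,g,b):
    o,d=ray(f,*a);p,e=ray(g,*b)
    s,t=np.linalg.lstsq(np.c_[d,-e],p-o,rcond=None)[0]
    return (o+s*d+p+t*e)/2,np.linalg.norm(o+s*d-p-t*e)
E
python3 - <<'E'
from h import *
t=grab_frame("top");s=grab_frame("side")
print(onz(t,185,238,.083),onz(s,320,147,.083),tri(t,(185,238),s,(320,147)))
a=cv2.resize(t["frame"][195:300,140:275],None,fx=5.5,fy=5.5,interpolation=cv2.INTER_CUBIC)
b=cv2.resize(s["frame"][115:225,265:365],None,fx=5,fy=5,interpolation=cv2.INTER_CUBIC)
cv2.imwrite("pics/a.png",a[:,:,::-1]);cv2.imwrite("pics/b.png",b[:,:,::-1]);print(a.shape,b.shape)
E
```

```text
[0.5711145  0.28218091 0.083     ] [0.57378177 0.27887953 0.083     ] (array([0.57313321, 0.28326734, 0.07896041]), np.float64(0.0023292947352516963))
(578, 742, 3) (550, 500, 3)
```

View pics/a.png

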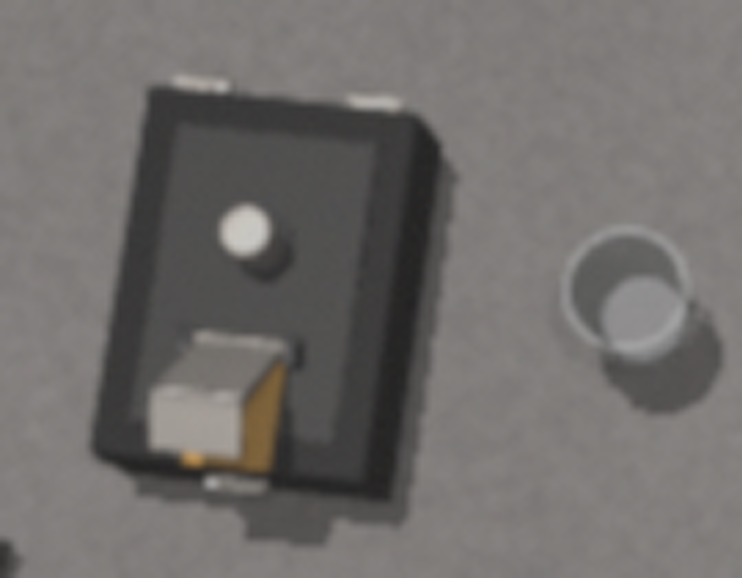

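View pics/b.png

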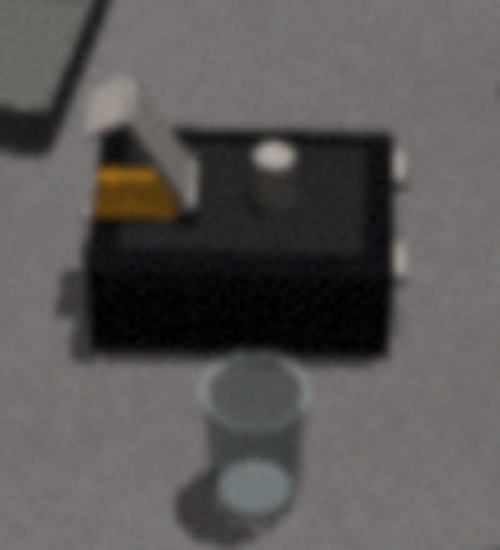

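The crops give me the knob top at (247,231) in the top crop and (274,155) in the side crop. The lid corners in the top crop are about (152,92), (415,112), (97,452) and (364,483). The beaker rim centre is about (627,290).

```bash
python3 - <<'E'
from h import *
t=grab_frame("top");s=grab_frame("side")
A=lambda u,v:(u/5.5+139.6,v/5.5+194.6); B=lambda u,v:(u/5+264.6,v/5+114.6)
k=onz(t,*A(247,231),.083);k2=onz(s,*B(274,155),.083);print("knob",k,k2)
C=[onz(t,*A(*p),.055)[:2] for p in[(152,92),(415,112),(97,452),(364,483)]]
C=np.array(C);print(C)
for i,j in((2,0),(3,1)): d=C[j]-C[i];print("yaw x",np.arctan2(d[1],d[0]),np.linalg.norm(d))
for i,j in((1,0),(3,2)): d=C[j]-C[i];print("yaw y",np.arctan2(-d[0],d[1]),np.linalg.norm(d))
print("centre",C.mean(0))
print("beaker",onz(t,*A(627,290),.07))
print("catch end tip corners z.11",onz(t,*A(150,452),.11),onz(t,*A(240,460),.11))
print("pivot",onz(t,*A(240,343),.062))
print("tri end corner", tri(t,A(152,398),s,B(95,95)))
q=read_state();M=R.from_rotvec(q["tool_rot"]).as_matrix();print(M)
E
```

```text
knob [0.57416751 0.28331026 0.083     ] [0.57283425 0.28419169 0.083     ]
[[0.63718646 0.32929134]
 [0.62709958 0.22428958]
 [0.4931229  0.34590548]
 [0.4792132  0.24144589]]
yaw x -0.11481780649320936 0.1450184086761844
yaw x -0.11549380642118619 0.14887821189860304
yaw y -0.09577002369824142 0.10548514324666312
yaw y -0.13237995623373902 0.10538161717763153
centre [0.55915554 0.28523307]
beaker [0.55087266 0.13784925 0.07      ]
catch end tip corners z.11 [0.48498462 0.31094031 0.11      ] [0.48140716 0.27721013 0.11      ]
pivot [0.53401063 0.28966807 0.062     ]
tri end corner (array([0.49659372, 0.3096625 , 0.10798343]), np.float64(0.018105315901589543))
[[-9.61135607e-01  2.76076670e-01 -1.29799624e-04]
 [ 2.76076697e-01  9.61135414e-01 -6.11705869e-04]
 [-4.41227044e-05 -6.23766943e-04 -9.99999804e-01]]
```

```bash
cat >> h.py <<'E'
yaw=-.115
def goal(P,pitch=0):
    "dp (cm), twist (deg) from present pose to TCP at P, tool down, jaws along case y, pitched about it"
    q=read_state();M=R.from_rotvec(q["tool_rot"])
    T=R.from_euler("z",yaw)*R.from_euler("y",pitch)*R.from_matrix(np.diag([-1.,1,-1]))
    return M.inv().apply(np.array(P)-q["eef_pos"]).__mul__(100).round(2),(M.inv()*T).as_rotvec(degrees=True).round(2)
E
python3 - <<'E'
from h import *
import station
print(tcp_to_grasp if "tcp_to_grasp" in dir(station) else [n for n in dir(station) if n[0]!="_"])
print(goal([.5735,.2835,.15]),goal([.5735,.2835,.20]))
E
```

```text
0.0187
(array([-47.29, -21.89,   8.11]), array([-0.04, -0.  , -9.44])) (array([-47.29, -21.9 ,   3.11]), array([-0.04, -0.  , -9.44]))
```

>>> {"api": "move_arm", "payload": {"steps": [{"twist": [0,0,-9.4],"dp": [-47.3,-21.9,3],"gripper": -1},{"twist": [0,0,-9.4],"dp": [-47.3,-21.9,3],"gripper": -1},{"twist": [0,0,-9.4],"dp": [-47.3,-21.9,3],"gripper": -1},{"twist": [0,0,-9.4],"dp": [-47.3,-21.9,3],"gripper": -1},{"twist": [0,0,-9.4],"dp": [-47.3,-21.9,3],"gripper": -1},{"twist": [0,0,-9.4],"dp": [-47.3,-21.9,3],"gripper": -1},{"twist": [0,0,-9.4],"dp": [-47.3,-21.9,3],"gripper": -1},{"twist": [0,0,-9.4],"dp": [-47.3,-21.9,3],"gripper": -1},{"twist": [0,0,-9.4],"dp": [-47.3,-21.9,3],"gripper": -1},{"twist": [0,0,-9.4],"dp": [-47.3,-21.9,3],"gripper": -1},{"twist": [0,0,-9.4],"dp": [-47.3,-21.9,3],"gripper": -1},{"twist": [0,0,-9.4],"dp": [-47.3,-21.9,8],"gripper": -1},{"twist": [0,0,-9.4],"dp": [-47.3,-21.9,8],"gripper": -1},{"twist": [0,0,-9.4],"dp": [-47.3,-21.9,8],"gripper": -1}]}}

```text
time_s: 1.7
eef_pos: [0.5727, 0.2839, 0.1507]
tool_rot: [-0.18, -3.134, 0.001]
ft_force: [-0.2, -0.3, 0.7]
gripper_width: 0.0854
```

```bash
python3 - <<'E'
from h import *
print(goal([.5735,.2835,.061]))
t=grab_frame("top");s=grab_frame("side")
print(read_state())
a=cv2.resize(t["frame"][185:305,120:270],None,fx=3,fy=3,interpolation=cv2.INTER_CUBIC)
b=cv2.resize(s["frame"][95:215,245:385],None,fx=3,fy=3,interpolation=cv2.INTER_CUBIC)
cv2.imwrite("pics/c.png",np.hstack([a[:360],b])[:,:790,::-1])
E
```

```text
(array([-0.1 , -0.03,  8.97]), array([-0.06, -0.12,  0.  ]))
{'time_s': 1.8, 'joint_positions': array([-0.68369733,  0.45340524,  0.21109843,  1.65158845, -0.106925  ,
        1.04482387,  1.01673736]), 'qd': array([-0.00246508, -0.0138233 ,  0.00525491, -0.00802357,  0.00042081,
       -0.00406954,  0.00125185]), 'tau': array([ 2.59006647e-01, -4.62097192e+01,  3.48571301e+00, -2.26750785e+01,
        2.03963049e-02,  3.98131984e-02, -8.25242132e-04]), 'eef_pos': array([0.57427007, 0.28512387, 0.15320829]), 'tool_rot': array([0.17919471, 3.13415998, 0.00318028]), 'ft_force': array([ 0.71010332, -0.38547667,  0.20496353]), 'wrist_torque': array([-0.01332095, -0.00969363,  0.02961373]), 'gripper_width': 0.08537053199027361}
```

View pics/c.png

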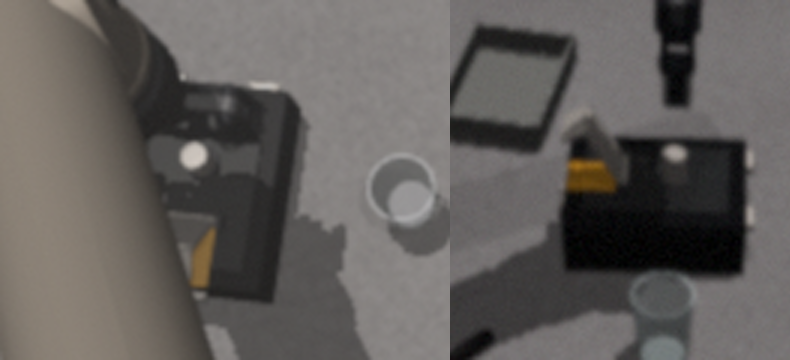

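In the side view the fingers are in line above the knob, and the beaker is clear of the arm. I'll go down and pinch.

>>> {"api": "move_arm", "payload": {"steps": [{"twist": [0,0,0],"dp": [0,0,4],"gripper": -1},{"twist": [0,0,0],"dp": [0,0,7],"gripper": -1},{"twist": [0,0,0],"dp": [0,0,8.2],"gripper": -1},{"twist": [0,0,0],"dp": [0,0,8.8],"gripper": -1},{"twist": [0,0,0],"dp": [0,0,8.8],"gripper": -1},{"twist": [0,0,0],"dp": [0,0,8.8],"gripper": 1},{"twist": [0,0,0],"dp": [0,0,8.8],"gripper": 1},{"twist": [0,0,0],"dp": [0,0,8.8],"gripper": 1},{"twist": [0,0,0],"dp": [0,0,8.8],"gripper": 1},{"twist": [0,0,0],"dp": [0,0,8.8],"gripper": 1},{"twist": [0,0,0],"dp": [0,0,8.8],"gripper": 1},{"twist": [0,0,0],"dp": [0,0,8.8],"gripper": 1}]}}

```text
time_s: 3.0
eef_pos: [0.5739, 0.2838, 0.0639]
tool_rot: [0.182, 3.136, 0.001]
ft_force: [-1.3, -0.8, 5.4]
gripper_width: 0.0178
```

>>> {"api": "move_arm", "payload": {"steps": [{"twist": [0,3.4,0],"dp": [-0.11,0,-0.36],"gripper": 1},{"twist": [0,6.9,0],"dp": [-0.24,0,-0.71],"gripper": 1},{"twist": [0,10.3,0],"dp": [-0.4,0,-1.05],"gripper": 1},{"twist": [0,14.3,0],"dp": [-0.61,0,-1.43],"gripper": 1},{"twist": [0,14.3,0],"dp": [-0.61,0,-1.43],"gripper": 1},{"twist": [0,14.3,0],"dp": [-0.61,0,-1.43],"gripper": 1}]}}

```text
time_s: 3.6
eef_pos: [0.5795, 0.2831, 0.0769]
tool_rot: [-0.167, -2.888, -0.021]
ft_force: [-1.1, 0.7, 0.4]
gripper_width: 0.0177
```

```bash
python3 - <<'E'
from h import *
s=grab_frame("side");print(read_state()["gripper_width"],goal([.5735,.2835,.062]))
b=cv2.resize(s["frame"][95:215,245:385],None,fx=4,fy=4,interpolation=cv2.INTER_CUBIC)
cv2.imwrite("pics/d.png",b[:,:,::-1])
E
```

```text
0.01785483665334841 (array([ 0.22, -0.03,  1.61]), array([  0.  , -14.23,  -0.02]))
```

View pics/d.png

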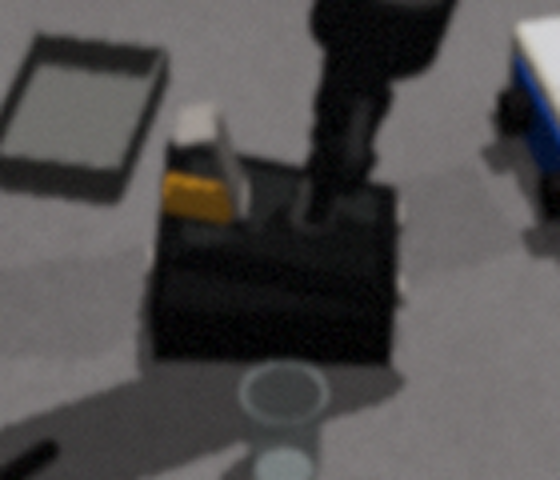

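The lid is lifted at the knob (wedge gap visible, catch still up). Now I'll lower it, let go and rise.

>>> {"api": "move_arm", "payload": {"steps": [{"twist": [0,-4,0],"dp": [0.12,0,0.42],"gripper": 1},{"twist": [0,-7.4,0],"dp": [0.18,0,0.79],"gripper": 1},{"twist": [0,-11,0],"dp": [0.22,0,1.18],"gripper": 1},{"twist": [0,-14.3,0],"dp": [0.24,0,1.54],"gripper": 1},{"twist": [0,-14.3,0],"dp": [0.24,0,1.56],"gripper": 1},{"twist": [0,-14.3,0],"dp": [0.24,0,1.56],"gripper": 1},{"twist": [0,-14.3,0],"dp": [0.24,0,1.56],"gripper": -1},{"twist": [0,-14.3,0],"dp": [0.24,0,1.56],"gripper": -1},{"twist": [0,-14.3,0],"dp": [0.24,0,1.56],"gripper": -1},{"twist": [0,-14.3,0],"dp": [0.24,0,1.56],"gripper": -1},{"twist": [0,-14.3,0],"dp": [0.24,0,1.56],"gripper": -1},{"twist": [0,-14.3,0],"dp": [0.24,0,1.56],"gripper": -1}]}}

```text
time_s: 4.85
eef_pos: [0.5735, 0.2837, 0.063]
tool_rot: [-0.182, -3.136, -0.0]
ft_force: [-1.5, -0.5, -0.8]
gripper_width: 0.0855
```

>>> {"api": "move_arm", "payload": {"steps": [{"twist": [0,0,0],"dp": [0,0,-3],"gripper": -1},{"twist": [0,0,0],"dp": [0,0,-7],"gripper": -1},{"twist": [0,0,0],"dp": [0,0,-9],"gripper": 1},{"twist": [0,0,0],"dp": [4,0,-9],"gripper": 1},{"twist": [0,0,0],"dp": [8,0,-9],"gripper": 1},{"twist": [0,0,0],"dp": [8,0,-9],"gripper": 1},{"twist": [0,0,0],"dp": [8,0,-9],"gripper": 1},{"twist": [0,0,0],"dp": [8,0,-9],"gripper": 1},{"twist": [0,0,0],"dp": [8,0,-9],"gripper": 1}]}}

```text
time_s: 5.75
eef_pos: [0.4954, 0.2925, 0.1532]
tool_rot: [0.184, 3.135, 0.0]
ft_force: [-0.4, 0.5, -0.4]
gripper_width: 0.0006
```

```bash
python3 - <<'E'
from h import *
s=grab_frame("side");q=read_state();print(q["gripper_width"],q["eef_pos"],q["ft_force"],goal([.494,.2927,.064]))
b=cv2.resize(s["frame"][75:215,235:385],None,fx=4,fy=4,interpolation=cv2.INTER_CUBIC)
cv2.imwrite("pics/e.png",b[:,:,::-1])
E
```

```text
0.00013009465926113148 [0.49529237 0.29243825 0.15305867] [-0.17943159 -0.2256208  -0.31156097] (array([0.14, 0.01, 8.91]), array([-0.  ,  0.04, -0.13]))
```

View pics/e.png

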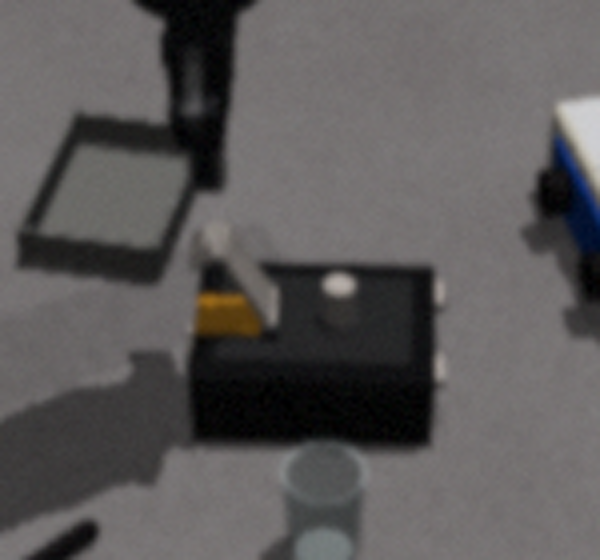

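The lid is shut and the catch is still up, at (210,225)–(275,310) in the crop. The closed fingertip is right above the catch's end at (208,185). I'll press down.

>>> {"api": "move_arm", "payload": {"steps": [{"twist": [0,0,0],"dp": [0,0,2.5],"gripper": 1},{"twist": [0,0,0],"dp": [0,0,3.2],"gripper": 1},{"twist": [0,0,0],"dp": [0,0,3.9],"gripper": 1},{"twist": [0,0,0],"dp": [0,0,4.6],"gripper": 1},{"twist": [0,0,0],"dp": [0,0,5.3],"gripper": 1},{"twist": [0,0,0],"dp": [0,0,6],"gripper": 1},{"twist": [0,0,0],"dp": [0,0,6],"gripper": 1}]}}

```text
time_s: 6.5
eef_pos: [0.4722, 0.2956, 0.0915]
tool_rot: [-0.171, -3.094, 0.012]
ft_force: [-41.4, 0.7, 26.7]
gripper_width: -0.0001
```

The finger was pushed forward (−x) with 41 N, so something jammed. I'll look before backing off.

```bash
python3 - <<'E'
from h import *
s=grab_frame("side");t=grab_frame("top");q=read_state();print(q["eef_pos"],q["ft_force"])
b=cv2.resize(s["frame"][105:205,265:365],None,fx=5,fy=5,interpolation=cv2.INTER_CUBIC)
cv2.imwrite("pics/f.png",b[:,:,::-1])
for x,z in((0,0),(-.011,0),(.011,0)): print((proj(s,[q["eef_pos"][0]+x,q["eef_pos"][1],q["eef_pos"][2]+z])-[265,105])*5)
E
```

```text
[0.47197867 0.29560205 0.09119419] [-40.6681635    0.69606521  26.00830324]
[ 63.32964924 186.47971846]
[ 40.6648129  187.78030178]
[ 85.96760429 185.18067768]
```

View pics/f.png

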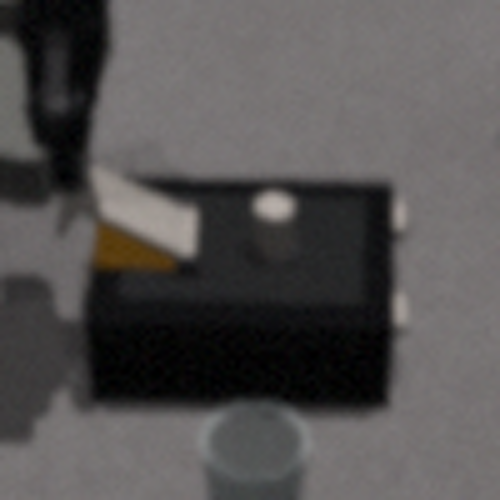

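The picture shows the catch half way down and the fingertip just in front of its end, wedged against the end face. I'll lift off, shift back toward the pivot and press on the upper face.

>>> {"api": "move_arm", "payload": {"steps": [{"twist": [0,0,0],"dp": [1,0,-1],"gripper": 1},{"twist": [0,0,0],"dp": [1,0,-4],"gripper": 1},{"twist": [0,0,0],"dp": [-0.8,0,-4],"gripper": 1},{"twist": [0,0,0],"dp": [-0.8,0,-4],"gripper": 1},{"twist": [0,0,0],"dp": [-0.8,0,-4],"gripper": 1}]}}

```text
time_s: 7.1
eef_pos: [0.502, 0.2917, 0.133]
tool_rot: [-0.183, -3.136, 0.0]
ft_force: [0.2, -0.3, -1.2]
gripper_width: 0.0002
```

>>> {"api": "move_arm", "payload": {"steps": [{"twist": [0,0,0],"dp": [0,0,3],"gripper": 1},{"twist": [0,0,0],"dp": [0,0,3.6],"gripper": 1},{"twist": [0,0,0],"dp": [0,0,4.2],"gripper": 1},{"twist": [0,0,0],"dp": [0,0,4.8],"gripper": 1},{"twist": [0,0,0],"dp": [0,0,5.2],"gripper": 1},{"twist": [0,0,0],"dp": [0,0,5.2],"gripper": 1}]}}

```text
time_s: 7.7
eef_pos: [0.5022, 0.2921, 0.0811]
tool_rot: [0.182, 3.136, 0.0]
ft_force: [0.1, 0.8, -1.0]
gripper_width: 0.0001
```

>>> {"api": "move_arm", "payload": {"steps": [{"twist": [0,0,0],"dp": [0,0,0.5],"gripper": 1},{"twist": [0,0,0],"dp": [0,0,0.9],"gripper": 1},{"twist": [0,0,0],"dp": [0,0,1.2],"gripper": 1},{"twist": [0,0,0],"dp": [0,0,1.4],"gripper": 1},{"twist": [0,0,0],"dp": [0,0,1.6],"gripper": 1},{"twist": [0,0,0],"dp": [0,0,1.6],"gripper": 1}]}}

```text
time_s: 8.3
eef_pos: [0.5018, 0.2919, 0.0647]
tool_rot: [-0.181, -3.136, 0.0]
ft_force: [-0.5, -0.5, 0.4]
gripper_width: 0.0
```

```bash
python3 - <<'E'
from h import *
s=grab_frame("side");q=read_state();print(q["eef_pos"],q["ft_force"])
b=cv2.resize(s["frame"][105:205,265:365],None,fx=5,fy=5,interpolation=cv2.INTER_CUBIC)
cv2.imwrite("pics/g.png",b[:,:,::-1])
E
```

```text
[0.50191494 0.2918002  0.06479657] [0.33851712 0.25952957 1.35987416]
```

View pics/g.png

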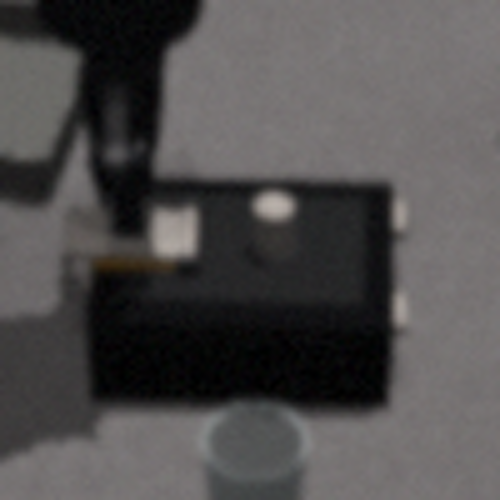

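The catch is almost flat under the finger. I'll press the last millimetres until there is a firm stop.

>>> {"api": "move_arm", "payload": {"steps": [{"twist": [0,0,0],"dp": [0,0,0.15],"gripper": 1},{"twist": [0,0,0],"dp": [0,0,0.3],"gripper": 1},{"twist": [0,0,0],"dp": [0,0,0.4],"gripper": 1},{"twist": [0,0,0],"dp": [0,0,0.4],"gripper": 1}]}}

```text
time_s: 8.75
eef_pos: [0.5021, 0.292, 0.0631]
tool_rot: [-0.182, -3.136, -0.001]
ft_force: [-3.9, -1.9, 14.1]
gripper_width: -0.0
```

Firm stop: 14 N with the tip at z = 63 mm, the catch's flat height. I'll press a little more, then rise.

>>> {"api": "move_arm", "payload": {"steps": [{"twist": [0,0,0],"dp": [0,0,0.2],"gripper": 1},{"twist": [0,0,0],"dp": [0,0,0.2],"gripper": 1},{"twist": [0,0,0],"dp": [0,0,-1],"gripper": 1},{"twist": [0,0,0],"dp": [0,0,-5],"gripper": 1},{"twist": [0,0,0],"dp": [0,0,-10],"gripper": 1},{"twist": [0,0,0],"dp": [0,0,-13],"gripper": 1},{"twist": [0,0,0],"dp": [0,0,-13],"gripper": 1},{"twist": [0,0,0],"dp": [0,0,-13],"gripper": 1}]}}

```text
time_s: 9.55
eef_pos: [0.5021, 0.292, 0.1914]
tool_rot: [0.182, 3.136, 0.001]
ft_force: [-0.1, -0.5, 0.2]
gripper_width: 0.0003
```

```bash
python3 - <<'E'
from h import *
s=grab_frame("side");q=read_state();print(q["eef_pos"],q["ft_force"])
b=cv2.resize(s["frame"][105:305,265:405],None,fx=3,fy=3,interpolation=cv2.INTER_CUBIC)
cv2.imwrite("pics/i.png",b[:,:,::-1])
E
```

```text
[0.50132662 0.2916168  0.19010079] [-1.25063193  0.07259388 -0.09148379]
```

View pics/i.png

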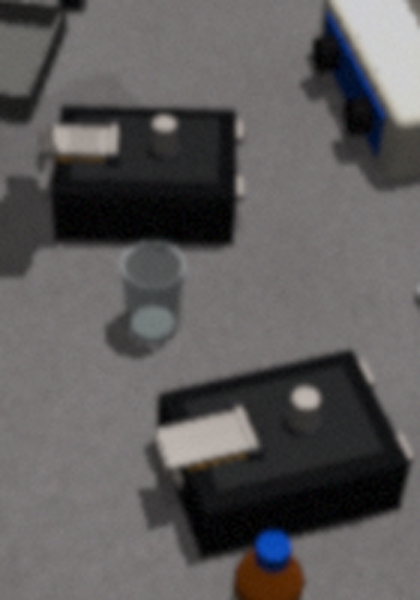

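The catch lies flat over its strike, like the one on the latched case. The lid is shut, the beaker and bottle stand where they were, and the arm is clear.

```bash
python3 -c "
from station import *
print(job_done())"
```

```text
the job is handed in; nothing more can be done
None
```

I tugged the loose lid, let it shut, pressed its catch down flat, and handed the job in at about 9.6 s of the 38 s allowed; no verdict was reported.

- **Lid:** I pinched the knob and lifted it along the hinge arc by about 0.25 rad (the tool rose about 13 mm). The picture showed the lid off its base with the catch still up. I then lowered it and let go, and the next picture showed it shut with the catch still up.
- **Catch, first press:** This went wrong. The fingertip slipped off the front of the flap and wedged against its end, with about 41 N sideways and 27 N up on the tool. That is below the 120 N wrist limit. The 40 N limit covers the arm and gripper body, and only the fingertip appeared to be in contact. I backed off.
- **Catch, second press:** I pressed about 1.5 cm nearer the pivot than where the finger had wedged. The flap met a firm stop at 14 N with the tip at z = 63 mm, matching the catch's flat height of 63.5 mm.
- **Last check:** The final picture shows the lid shut, the catch flat like the neighbouring case's, and the beaker and bottle upright and apparently unmoved. The gripper was about 13 cm above the catch with no contact force. I judged the catch and lid angles from the picture and the tip height, because neither can be read directly.

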